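# Make the microtome safe before changing the block

### The job

Make the rotary microtome safe so that the tissue block can be changed. Nothing is to be gripped: with a fingertip, first push the handwheel's crank grip round, away from you, until it stands straight up, then push the red-knobbed lock lever fully home so that its tooth drops into the notch of the wheel, and last push the red guard by its ball up and over until it rests over the blade. Do not touch the blade or the wax block, do not pinch or hold the grip, knob or ball between the fingers, and leave the things standing around where they are.

Things in the scene. Friction and masses are not known exactly. Their poses are not given: they have to be found in the camera images.
- microtome: White and grey rotary microtome, fixed to the bench; base 300 x 200 mm, hood 196 mm high with a tool tray on top. Origin on the bench under the hood's front face, mid-width; base front edge 165 mm nearer the operator. Its x axis points away from the operator, y to the operator's left, z up: all offsets (x, y, z) in these notes are in this frame, in mm from this origin.
- wheel_axis (a point): Centre of the handwheel, at (45, -125, 120): a disc of 78 mm radius, 18 mm thick, on the microtome's right side, turning about an axis along y. It drives the specimen head on the hood's front up and down; with the crank grip at the top the block hangs clear above the blade, the head then filling x -62 to 0, y -25 to 25, z 122 to 172.
- crank_grip (a point): Middle of the black crank grip, a round bar 22 mm in diameter and 70 mm long (y -210 to -140), parallel to the wheel's axis and standing out to the right from the wheel's outer face. It goes round 60 mm from the wheel's axis.
- handwheel (a joint): Handwheel angle q, rad: 0 = crank grip straight up, positive = grip leaning to the operator; starts between 0.5 and 1.0, turns from -0.4 to 1.4, stays where it is left (friction 0.1 N m: 2 to 4 N at the grip) and can be pushed back if it has gone too far. Grip middle = (45 - 60 sin q, -175, 120 + 60 cos q).
- lever_pin (a point): Pivot of the lock lever, at (-52, -125, 45): the lever is an upright steel rod in front of the wheel's rim, in the wheel's plane, turning about a level pin along y.
- lever_knob (a point): Centre of the red ball knob, 22 mm in diameter, at the top of the lock lever, 120 mm from its pin.
- lock_lever (a joint): Lock lever angle q, rad: 0 = home (upright, tooth in the V-notch of the wheel's rim), positive = leaning to the operator; starts between 0.35 and 0.5 (stop). Knob = (-52 - 120 sin q, -125, 45 + 120 cos q). Stays where left (1 N at the knob). The tooth enters only with the handwheel within about 0.08 of 0 and then centres and locks it; else it meets the rim and stops near 0.1.
- guard_hinge (a point): Middle of the blade guard's hinge axis, at (-75, 0, 75), along y. The guard is a red bail of 6 mm wire on the knife holder; its cross bar runs from y -53 to 53, 42 mm from the axis.
- guard_lug (a point): Centre of the red ball, 14 mm in diameter, on the left end (y = 53) of the blade guard, 66 mm from the hinge axis.
- blade_guard (a joint): Blade guard angle q, rad: 0 = closed against its stop, cross bar over the blade's edge; positive = swung down to the operator; starts between 1.0 and 1.4. Ball = (-75 + 66 sin(0.35 - q), 53, 75 + 66 cos(0.35 - q)). Stays where it is left (about 0.6 N at the ball).
- blade: The blade, a thin steel strip 80 mm long along y, cutting edge upward, in the steel knife holder; origin at the middle of the edge, at (-64, 0, 107). Not to be touched.
- block: Tissue block in the clamp of the specimen head: a pink cassette 40 x 28 mm with an ivory wax block facing the operator. Origin on the hood's front face level with the block's middle, the wax face 62 mm in front of it; at z = 147 with the crank grip up, 20 mm lower for each rad of handwheel angle. Not to be touched.
- forceps: steel forceps lying in the tool tray on the hood, 126 mm long; origin under the middle. Leave alone.
- petri_dish: small clear dish with a pale ring in it, 69 mm wide, 13 mm high, on the bench to the right of the microtome; origin under its middle. Leave alone.
- beaker: glass beaker with clear content, 60 mm wide, 70 mm high, on the bench to the right of the handwheel; origin under its middle. Leave alone.
- jar_orange: staining jar with orange content, 75 mm wide, 93 mm high, standing farther right; origin under its middle. Leave alone.
- marker_blue: blue marker pen lying at the front left of the bench, 128 mm long; origin under its middle. Leave alone.

How it is judged (in metres and radians):
On the way, in this order (a step that is already met when the one before it is completed fails the run):
1. the crank grip stands at the top (within 0.08 rad) with the lock lever still off and the guard still down (value of joint handwheel between -0.08 and 0.08 rad and value of joint lock_lever above 0.2 rad and value of joint blade_guard above 0.7 rad), for 0.2 s.
2. the lock lever is home (within 0.05 rad) in the wheel's notch with the guard still down (value of joint each of lock_lever, handwheel below 0.05 rad and value of joint handwheel above -0.05 rad and value of joint blade_guard above 0.7 rad), for 0.2 s.
3. the guard is closed over the blade (within 0.1 rad) (value of joint blade_guard below 0.1 rad), for 0.2 s.
At the end, for the whole second after the job is handed in: the crank grip is at the top (handwheel within 0.05 rad of 0), the lock lever is home (below 0.05 rad), the guard is closed over the blade (below 0.1 rad), and the beaker, dish and forceps are within 10 mm of where they stood (value of joint handwheel between -0.05 and 0.05 rad and value of joint lock_lever below 0.05 rad and value of joint blade_guard below 0.1 rad and distance of each of beaker, petri_dish, forceps from where it was at the start of the episode below 0.01 m); the robot touches nothing.
It fails at once if the blade or the wax block is touched (contact force between any of the arm, the fingers and blade above 0.2 N or contact force between any of the arm, the fingers and block above 0.2 N).
It fails at once if a bystander is knocked, lifted or carried off (moved more than 20 mm) (distance of any of beaker, petri_dish, forceps, jar_orange, marker_blue from where it was at the start of the episode above 0.02 m).
It fails at once if the grip, knob or ball is taken between the fingers instead of being pushed ((x of the grasp point in the frame of crank_grip between -0.01 and 0.01 m and z of the grasp point in the frame of crank_grip between -0.012 and 0.012 m and y of the grasp point in the frame of crank_grip between -0.035 and 0.035 m) or distance between the grasp point and lever_knob below 0.01 m or distance between the grasp point and guard_lug below 0.009 m).
It also fails if it takes over 61 s, if anything falls off the work surface, if the arm or the gripper's body presses on something with over 40 N, if the wrist force passes 120 N, or if a joint passes its speed limit or range.

### The arm

A 6-joint arm with a two-finger parallel gripper is mounted at the origin on a cart in front of the work surface, level with it; the furniture and walls round the work are solid. World frame = base frame: x ahead of the robot, y to its left, z up, the work surface at z = 0. Lengths are in mm, angles in degrees, forces in N, time in s.
With the tool pointing down it reaches from about 300 to 850 mm from the base axis. Payload 4.2 kg.
Tool frame: the origin (TCP) lies midway between the tips of the shut fingers; the grasp point (between the pads) lies 19 mm behind it (env.grasp_offset is the distance from the TCP to the grasp point, in mm); z points along the fingers, y is the line along which they close (so a half turn about z gives the same grasp; the last joint's range is limited). The gripper opens to 91 mm and grips with 3 to 60 N. Pads are 32 mm wide; open, the fingers measure 118 mm over their backs; the gripper's body (76 mm by 178 mm) begins 60 mm behind the grasp point.
Start: joints at [-67.437, 18.312, 89.639, -0, 72.044, -1.146], TCP at [231.208, -526.487, 188.376] pointing down, gripper open.
Joint ranges: [-177.97, 177.97], [-48.28, 115.42], [12.27, 149.76], [-77.06, 257.06], [2.81, 150.46], [-146.56, 146.56]. Speed limits (degrees/s): [147.25, 147.25, 180, 180, 180, 180].

### API

Orientations are given as [roll, pitch, yaw] about the fixed x, y, z axes, in that order (R = Rz(yaw) Ry(pitch) Rx(roll)).
In Python, from workcell import env, optics gives the robot as it stands. The module is installed in compiled form; this text tells all that it offers.
- The arm moves only by the tool send_rows, never from a script. Its argument "targets" is a list that holds one entry, the list of rows, each a list of 7 numbers: the turn, a rotation vector about the world's x, y, z scaled (see below), then the shift along the world's x, y, z scaled (see below), then the closure, from -1 (fully open) to 1 (shut). In form: [[[rx, ry, rz, x, y, z, gripper], ...]]. A call has 1 to 12 rows; each row shifts and turns the commanded pose from where the row before left it; what a row does not reach is not made up. The controller multiplies each number of a shift by 0.2 m and each number of a turn by pi/2 rad. A row lasts 1/10 s, in which the tool goes at most 50 mm and 8.59 degrees, less where a joint would pass 70% of its speed; a pose out of reach is approached as far as the arm can. A call with a number of a shift or a turn outside -1 to 1 is refused whole. A call with a gripper value outside its range is refused whole. The fingers move at their own pace and stop on an object; "grip_force" is the grip in N (left out, the last holds). Time passes only in rows, so rows that do not move let the fingers close. It gives the time, the measured TCP pose, the force, the opening and the grip force at its end, in the units of the state.
- env.state(): the state, without advancing time (a new reading comes with each control period).
- optics.grab_frame(name): name is "scene" or "top" or "wrist"; returns (picture, depth): 420x560x3 uint8, red, green, blue; 420x560 float32, mm along the optical axis (not along the pixel's ray), 0 where there is no reading.
- optics.camera_info(name): a dict with "camera_matrix" (3x3 intrinsics, pixels), "R" (3x3) and "t" (3): a world point X has camera coordinates R X + t; the wrist camera has in their place "mount" (4x4, takes a point from camera to tool coordinates, whose origin is the TCP and whose axes are the flange's). Camera axes: x right, y down, z forward; pixel columns grow to the right and rows downward; lengths in mm; the calibration is good to about 2 mm. A picture is of the moment at which its call begins: read the wrist's pose just before it. camera_info takes no time and is no camera call.
- env.job_done(): hands the job in; it is judged then, once.
Trained networks look in the newest picture that a camera, given by its name, has taken for a name from the list of things; names that differ only in an ending like _2 or _b are one class to them, and where a whole thing is asked for, a point or a joint stands for the part that bears it (a point fixed in the world has none). Each returns a list of dicts, best first, with "conf" (0 to 1); they miss things now and then, are a little off and sometimes report something else, mostly with a low value. They report only what shows in the picture. A call takes as long as a camera call.
- optics.silhouettes(camera, name): "mask" (420x560 bool, what is visible of it) and "at" ([column, row] in pixels, amid what is visible of it).
- optics.place_of(camera, name): "at" ([column, row] in pixels: a listed point, or the origin of a listed thing).
The state is a dict: "time_s": time; "qpos": joint angles; "qvel": joint speeds; "effort": joint torques, N m; "ee_pos": TCP position; "ee_rot": TCP orientation; "force": force on the tool from outside, world axes, zero at the start; "torque": the same for the moment, N m; "gripper_width": finger opening in mm; "gripper_force": force on a finger pad.
Only numpy, scipy, OpenCV 4.12 (cv2) and the standard library are available. Lean on these libraries where they do the work, as an engineer would, in place of code of your own. Each camera call takes 0.05 s, during which the arm holds its last target. There are 200 camera calls.

## Working session

There is one attempt and no reset: what is moved stays moved. The work goes in short steps, Python scripts to look and compute and a tool call to move; the robot and the scene stay as the last step left them, time stands still between calls to the robot, and variables do not carry over. Pictures are saved under pics/ and viewed, at most 10 in all, crops included, and the job is handed in when it is done.

Besides the shell and the picture viewer there is one more tool, called in YAML: its name, and indented under it one key for each argument. send_rows: Moves the arm, as the interface text tells. Its arguments: {"type":"object","properties":{"targets":{"type":"array"},"grip_force":{"type":"number"}},"required":["targets"]}

```bash
mkdir -p pics
cat > h.py <<'E'
import numpy as np, cv2
from workcell import env, optics
def cam(n):
    c=optics.camera_info(n); return [np.array(c[k]) for k in("camera_matrix","R","t")]
def unproj(n,uv,d):
    K,R,t=cam(n); p=np.linalg.inv(K)@np.array([uv[0],uv[1],1.])*d
    return R.T@(p-t)
def proj(n,X):
    K,R,t=cam(n); p=K@(R@np.array(X,float)+t); return p[:2]/p[2]
E
python3 - <<'E'
from h import *
print(env.state())
for n in("scene","top"):
    im,d=optics.grab_frame(n); cv2.imwrite(f"pics/{n}0.png",im[:,:,::-1]); np.save(f"{n}_d.npy",d)
    for th in("microtome","wheel_axis","crank_grip","lever_pin","lever_knob","guard_hinge","guard_lug","blade","block","beaker","petri_dish","jar_orange","forceps"):
        r=optics.place_of(n,th)
        for q in r[:1]:
            u,v=q["at"]; dd=d[int(v),int(u)] if 0<=v<420 and 0<=u<560 else 0
            print(n,th,round(q["conf"],2),np.round(q["at"],1),dd, np.round(unproj(n,(u,v),dd)))
E
```

```text
{'time_s': 0.0, 'qpos': array([-6.74359250e+01,  1.83524873e+01,  8.97046310e+01, -2.38035504e-03,
        7.20461298e+01, -1.14594734e+00]), 'qvel': array([-0.02731052, -0.00342684, -0.01511412, -0.07952245, -0.0083668 ,
       -0.03308423]), 'effort': array([-1.13966435e-03, -4.12463844e+01, -2.31974906e+01,  7.28400657e-02,
        4.55432211e-02, -1.35810433e-04]), 'ee_pos': array([ 230.98831473, -525.9631185 ,  187.52388946]), 'ee_rot': array([-1.79896727e+02,  1.97785114e-04,  2.37107583e+01]), 'force': array([-0.26589153,  0.15397175,  0.17776335]), 'torque': array([0.02546037, 0.02108087, 0.00268869]), 'gripper_force': 0.0, 'gripper_width': 90.93435571807355}
scene microtome 0.63 [195.1 280. ] 1359.8905 [575. 121.  33.]
scene wheel_axis 0.58 [202.8 220.5] 1382.445 [609.  40. 156.]
scene crank_grip 0.66 [227. 200.] 1468.5208 [616. -75. 167.]
scene lever_pin 0.65 [233.6 246.5] 1466.0432 [567. -35.  56.]
scene lever_knob 0.66 [251.8 215.1] 1753.8882 [ 688. -306.   -0.]
scene guard_hinge 0.85 [222.  259.4] 1330.8881 [516.  86.  96.]
scene guard_lug 0.49 [228.3 263.6] 1270.9056 [4
[... 348 characters left out ...]
1 204.1] 1356.5231 [692.  96. 203.]
top microtome 0.94 [223.7 180.9] 1589.5146 [575.  59. 157.]
top wheel_axis 0.76 [254.5 153.5] 1556.9996 [645. -37. 200.]
top crank_grip 0.78 [271.  162.6] 1581.6265 [624. -84. 171.]
top lever_knob 0.53 [262.4 199.7] 1570.6127 [514. -57. 164.]
top guard_hinge 0.85 [222.3 198.3] 1645.656 [534.  70.  93.]
top guard_lug 0.59 [206.8 219.2] 1700.8654 [479. 128.  29.]
top blade 0.52 [220.2 196.2] 1639.9355 [539.  76. 100.]
top beaker 0.85 [338.9 202. ] 1693.3165 [ 523. -295.   39.]
top petri_dish 0.54 [334.1 249.6] 1705.7087 [ 375. -277.    2.]
top jar_orange 0.8 [381.6 203.6] 1629.5487 [ 505. -419.   99.]
top forceps 0.65 [210.7 140.9] 1571.7894 [688.  92. 194.]
```

```bash
cat > fit.py <<'E'
from h import *
from scipy.optimize import least_squares
s,c=np.sin,np.cos
def local(p):
    w,l,g=p[3:6]
    return dict(microtome=(0,0,0),wheel_axis=(45,-125,120),crank_grip=(45-60*s(w),-175,120+60*c(w)),lever_pin=(-52,-125,45),
     lever_knob=(-52-120*s(l),-125,45+120*c(l)),guard_hinge=(-75,0,75),guard_lug=(-75+66*s(.35-g),53,75+66*c(.35-g)),blade=(-64,0,107),block=(0,0,147-20*w))
def world(p,L): 
    a=p[2]; return np.array([p[0]+c(a)*L[0]-s(a)*L[1],p[1]+s(a)*L[0]+c(a)*L[1],L[2]])
def fit(obs):
    def res(p):
        L=local(p); return np.concatenate([np.sqrt(cf)*(proj(n,world(p,L[t]))-uv) for n,t,uv,cf in obs])
    r=least_squares(res,[600,60,0,.7,.42,1.2],x_scale=[50,50,.2,.3,.1,.3],loss="soft_l1",bounds=([300,-200,-1,-.4,-.1,-.1],[900,300,1,1.4,.55,1.6]))
    return r.x,obs
E
python3 - <<'E'
from fit import *
obs=[]
for n in("scene","top"):
    for k in range(3):
        im,d=optics.grab_frame(n)
        for t in local([0]*6):
            for q in optics.place_of(n,t)[:1]: obs.append((n,t,np.array(q["at"]),q["conf"]))
p,_=fit(obs); print(np.round(p,3)); np.save("p.npy",p)
L=local(p)
for n,t,uv,cf in obs:
    print(n,t,round(cf,2),np.round(proj(n,world(p,L[t]))-uv,1))
for t in L: print(t,np.round(world(p,L[t])))
for n in("scene","top"):
    im,d=optics.grab_frame(n); im=im[:,:,::-1].copy()
    for t in L:
        u=proj(n,world(p,L[t])); cv2.drawMarker(im,tuple(int(x) for x in np.round(u)),(0,255,0),0,4)
    y0,x0=(130,110) if n=="scene" else (110,150)
    cv2.imwrite(f"pics/{n}1.png",cv2.resize(im[y0:y0+180,x0:x0+250],None,fx=3.2,fy=3.2,interpolation=cv2.INTER_CUBIC))
E
```

```text
Traceback (most recent call last):
  File "fit.py", line 13, in fit
    r=least_squares(res,[600,60,0,.7,.42,1.2],x_scale=[50,50,.2,.3,.1,.3],loss="soft_l1",bounds=([300,-200,-1,-.4,-.1,-.1],[900,300,1,1.4,.55,1.6]))
  File "fit.py", line 12, in res
    L=local(p); return np.concatenate([np.sqrt(cf)*(proj(n,world(p,L[t]))-uv) for n,t,uv,cf in obs])
                                                    ~~~~^^^^^^^^^^^^^^^^^
  File "h.py", line 9, in proj
    K,R,t=cam(n); p=K@(R@np.array(X,float)+t); return p[:2]/p[2]
          ~~~^^^
  File "h.py", line 4, in cam
    c=optics.camera_info(n); return [np.array(c[k]) for k in("camera_matrix","R","t")]
ValueError: time passes only in moves, steps and waits
```

```bash
sed -i 's/^def cam/import functools\n@functools.cache\ndef cam/' h.py
python3 - <<'E'
from fit import *
print(env.state()["time_s"])
obs=[]; ims={}
for n in("scene","top"):
    for k in range(2):
        im,d=optics.grab_frame(n); ims[n]=im
        for t in local([0]*6):
            for q in optics.place_of(n,t)[:1]: obs.append((n,t,np.array(q["at"]),q["conf"]))
p,_=fit(obs); print(np.round(p,3)); np.save("p.npy",p)
L=local(p)
for n,t,uv,cf in obs:
    print(n,t,round(cf,2),np.round(proj(n,world(p,L[t]))-uv,1))
for t in L: print(t,np.round(world(p,L[t])))
for n in("scene","top"):
    im=ims[n][:,:,::-1].copy()
    for t in L:
        u=proj(n,world(p,L[t])); cv2.drawMarker(im,tuple(int(x) for x in np.round(u)),(0,255,0),0,4)
    y0,x0=(130,110) if n=="scene" else (110,150)
    cv2.imwrite(f"pics/{n}1.png",cv2.resize(im[y0:y0+180,x0:x0+250],None,fx=3.2,fy=3.2,interpolation=cv2.INTER_CUBIC))
print(env.state()["time_s"])
E
```

```text
4.4
[6.04431e+02 8.25280e+01 1.34000e-01 9.51000e-01 4.72000e-01 1.12600e+00]
scene microtome 0.88 [0.  0.2]
scene wheel_axis 0.55 [-2.1 -3.2]
scene crank_grip 0.67 [0.3 2.5]
scene lever_pin 0.94 [-0.1  0.8]
scene lever_knob 0.68 [ 0.1 -2.2]
scene guard_hinge 0.94 [-2.   1.3]
scene guard_lug 0.6 [ 1.6 -3.2]
scene blade 0.41 [-0.8 -0.3]
scene block 0.5 [-1.4  2.2]
scene microtome 0.59 [ 3.  -0.5]
scene wheel_axis 0.62 [-1.4 -3.2]
scene crank_grip 0.82 [-0.5 -1.7]
scene lever_pin 0.89 [ 1.6 -1.5]
scene lever_knob 0.62 [-0.4 -0.6]
scene guard_hinge 0.58 [-2.2  3.4]
scene guard_lug 0.62 [ 1.  -0.2]
scene blade 0.63 [1.3 1.8]
scene block 0.65 [1.6 0.7]
top microtome 0.75 [-0.1  1.7]
top wheel_axis 0.68 [3.7 3.3]
top crank_grip 0.85 [ 0.4 -1.8]
top lever_pin 0.95 [-2. -1.]
top lever_knob 0.65 [-0.7  1.2]
top guard_hinge 0.65 [-1.9  2. ]
top guard_lug 0.71 [ 0.1 -1.5]
top blade 0.53 [-31.8  42.6]
top block 0.66 [-41.6 -15.5]
top microtome 0.76 [ 0.2 -0.6]
top wheel_axis 0.85 [3.  2.5]
top crank_grip 0.65 [1.7 1.7]
top lever_pin 0.85 [ 1.  -3.6]
top lever_knob 0.4 [1.5 1.1]
top guard_hinge 0.6 [ 2.  -1.3]
top guard_lug 0.61 [-66.   52.8]
top blade 0.61 [ 1.7 -0.7]
top block 0.72 [-166.8  -33.1]
microtome [604.  83.   0.]
wheel_axis [666. -35. 120.]
crank_grip [624. -91. 155.]
lever_pin [570. -48.  45.]
lever_knob [516. -56. 152.]
guard_hinge [530.  72.  75.]
guard_lug [477. 119. 122.]
blade [541.  74. 107.]
block [604.  83. 128.]
6.4
```

View pics/scene1.png

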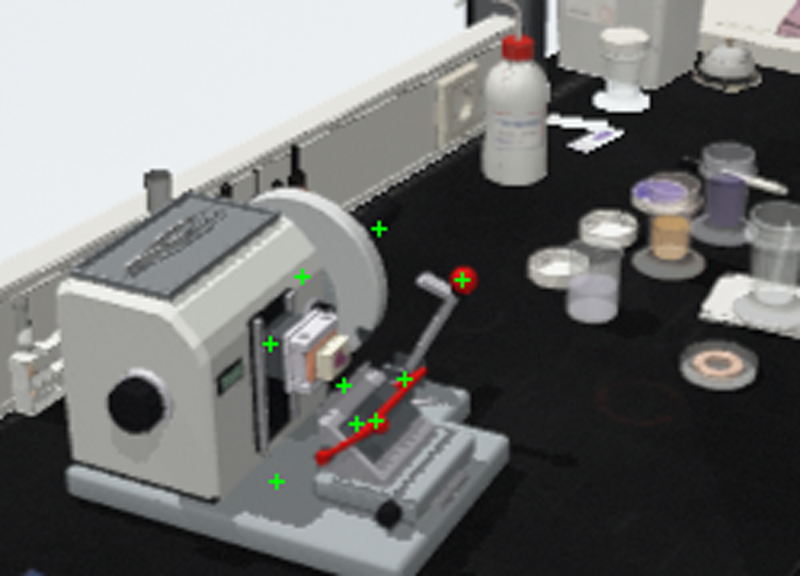

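View pics/top1.png

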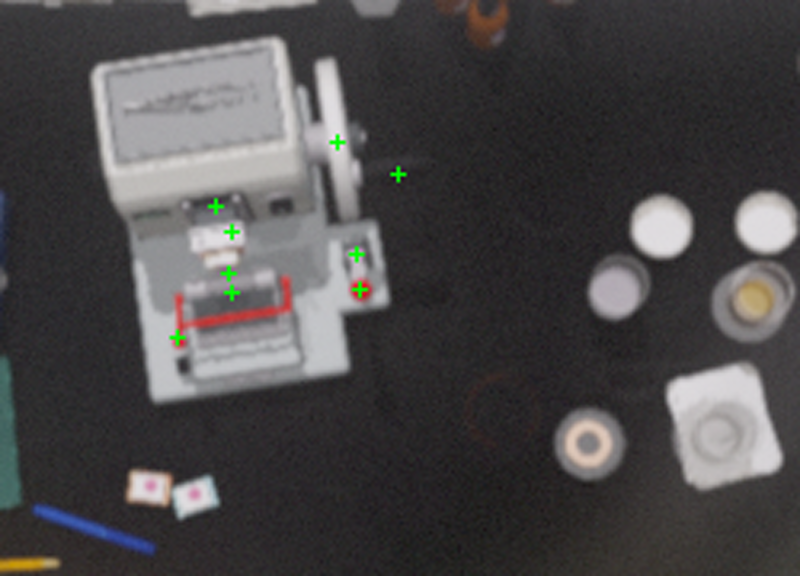

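Run:
```python
from fit import *
p=np.load("p.npy"); a=p[2]
for n in("scene","top"):
    im,d=optics.grab_frame(n); np.savez(f"{n}.npz",im=im,d=d)
    K,R,t=cam(n); v,u=np.mgrid[:420,:560]
    P=(np.linalg.inv(K)@np.stack([u.ravel(),v.ravel(),np.ones(u.size)]))*d.ravel()
    X=(R.T@(P-t[:,None])).T; x=X-[p[0],p[1],0]
    l=np.stack([c(a)*x[:,0]+s(a)*x[:,1],-s(a)*x[:,0]+c(a)*x[:,1],x[:,2]],1)
    I=im.reshape(-1,3).astype(int); red=(I[:,0]>120)&(I[:,1]<70)&(I[:,2]<70)
    ok=d.ravel()>0
    k=ok&red&(abs(l[:,1])<80)&(abs(l[:,0]+75)<90)
    print(n,"guard red"); print(np.c_[u.ravel(),v.ravel(),np.round(l)][k].astype(int)[::2].tolist())
    k=ok&red&(l[:,1]<-80)&(l[:,1]>-180)&(l[:,0]<0)&(l[:,0]>-200)
    print("knob",k.sum(),np.round(l[k].mean(0)) if k.any() else 0)
    k=ok&(l[:,1]<-142)&(l[:,1]>-225)&(l[:,2]>60)&(abs(l[:,0])<130)
    print("grip"); print(k.sum(),np.c_[u.ravel(),v.ravel(),np.round(l)][k].astype(int)[::3].tolist())
    k=ok&(l[:,1]<-110)&(l[:,1]>-142)&(l[:,2]>60)&(l[:,0]>-45)
    print("wheel",k.sum(),np.round(l[k].min(0)),np.round(l[k].max(0)))
    k=ok&(l[:,2]>190)&(abs(l[:,1])<130);print("hood top",k.sum(),np.round(np.percentile(l[k],[1,50,99],axis=0)))
```

```text
scene guard red
[[241, 245, -105, -52, 106], [240, 246, -105, -48, 105], [242, 246, -108, -53, 103], [239, 247, -102, -48, 101], [241, 247, -111, -42, 107], [237, 248, -94, -53, 93], [239, 248, -108, -36, 106], [235, 249, -87, -55, 88], [237, 249, -94, -52, 91], [239, 249, -111, -30, 107], [234, 250, -87, -48, 88], [236, 250, -92, -50, 88], [238, 250, -109, -28, 105], [235, 251, -89, -50, 85], [237, 251, -108, -25, 103], [235, 252, -108, -15, 106], [233, 253, -93, -32, 90], [235, 253, -110, -11, 106], [233, 254, -108, -4, 106], [231, 255, -92, -24, 88], [233, 255, -109, -3, 104], [231, 256, -109, 9, 108], [229, 257, -93, -10, 90], [231, 257, -109, 8, 105], [229, 258, -109, 18, 107], [227, 259, -95, 3, 92], [229, 259, -108, 17, 103], [226, 260, -94, 7, 91], [228, 260, -124, 51, 124], [230, 260, -128, 49, 125], [226, 261, -120, 54, 122], [228, 261, -126, 56, 125], [230, 261, -129, 52, 124], [225, 262, -108, 38, 107], [227, 262, -123, 55, 121], [229, 262, -129, 57, 124], [231, 262, -132, 52, 122], [224, 263, -108, 42, 106], [226, 263, -120, 55, 117], [228, 263, -129, 61, 123], [230, 263
[... 3589 characters left out ...]
], [271, 162, -2, -168, 173], [274, 162, -3, -177, 174], [277, 162, -5, -186, 174], [280, 162, -6, -194, 174], [283, 162, -6, -204, 167], [264, 163, -3, -147, 178], [267, 163, -3, -156, 175], [270, 163, -4, -165, 174], [273, 163, -3, -174, 164], [276, 163, -6, -182, 169], [279, 163, -6, -191, 164], [282, 163, -5, -201, 153], [265, 164, -4, -150, 170], [268, 164, -4, -158, 163], [271, 164, -6, -167, 166], [274, 164, -7, -176, 165], [277, 164, -8, -185, 163], [263, 165, -6, -143, 168], [266, 165, -6, -152, 165], [269, 165, -8, -161, 166], [272, 165, -10, -170, 170]]
wheel 1528 [ -44. -142.   60.] [ 327. -110.  530.]
hood top 13125 [[-678. -128.  192.]
 [ 106.  -14.  331.]
 [ 355.  125.  748.]]
```

The depth data confirms the layout: grip q≈0.82, knob near local (-107,-125,152), ball near (-122,53,122). I'm moving to a point in front of the grip with the fingers shut.

send_rows:
  targets:
    - [[0,0,-0.089,0.147,0.175,-0.016,1],[0,0,-0.089,0.147,0.175,-0.016,1],[0,0,0,0.147,0.175,-0.016,1],[0,0,0,0.147,0.175,-0.016,1],[0,0,0,0.147,0.175,-0.016,1],[0,0,0,0.147,0.175,-0.016,1],[0,0,0,0.147,0.175,-0.016,1],[0,0,0,0.147,0.175,-0.016,1],[0,0,0,0.147,0.175,-0.016,1],[0,0,0,0.147,0.175,-0.016,1],[0,0,0,0.147,0.175,-0.016,1],[0,0,0,0,0,0,1]]
  grip_force: 10

```text
time_s: 7.7
ee_pos: [557.5, -137.4, 152.5]
ee_rot: [-179.9, -0.1, 8.0]
force: [-0.3, -1.1, -0.0]
gripper_width: 0.8
gripper_force: 0.0
```

```bash
cat > m.py <<'E'
from fit import *
p=np.load("p.npy"); a=p[2]
def loc(X):
    x=np.atleast_2d(X)-[p[0],p[1],0]
    return np.stack([c(a)*x[:,0]+s(a)*x[:,1],-s(a)*x[:,0]+c(a)*x[:,1],x[:,2]],1)
def cloud(n):
    im,d=optics.grab_frame(n); K,R,t=cam(n); v,u=np.mgrid[:420,:560]
    P=(np.linalg.inv(K)@np.stack([u.ravel(),v.ravel(),np.ones(u.size)]))*d.ravel()
    return im,loc((R.T@(P-t[:,None])).T),d.ravel()>0
def tcp():
    e=env.state(); return e["time_s"],np.round(loc(e["ee_pos"])[0],1),np.round(e["ee_rot"],1),np.round(e["force"],1),e["gripper_width"]
def angles():
    T=loc(env.state()["ee_pos"])[0]
    for n in("scene","top"):
        im,l,ok=cloud(n); I=im.reshape(-1,3).astype(int)
        red=(I[:,0]>110)&(I[:,1]<75)&(I[:,2]<75)&ok; dark=(I.max(1)<90)&ok
        fing=(abs(l[:,0]-T[0])<19)&(abs(l[:,1]-T[1])<17)&(l[:,2]>T[2]-4)
        def go(k,f,r,lo,hi):
            P=l[k&~fing]
            qs=np.linspace(lo,hi,600); e=[np.mean(np.minimum(abs(f(q,P)-r),8)) for q in qs] if len(P) else [9]
            i=int(np.argmin(e)); return round(float(qs[i]),3),round(float(e[i]),1),len(P)
        W=lambda q,P:np.hypot(P[:,0]-45+60*s(q),P[:,2]-120-60*c(q))
        B=lambda C,P:np.linalg.norm(P-C,axis=1)
        print(n,"wheel",go(dark&(l[:,1]<-150)&(l[:,1]>-208)&(l[:,2]>120)&(l[:,2]<196)&(abs(l[:,0]-25)<70),W,11,-.4,1.4),
        "lever",go(red&(abs(l[:,1]+125)<25)&(l[:,0]<-20)&(l[:,0]>-140)&(l[:,2]>130),lambda q,P:B([-52-120*s(q),-125,45+120*c(q)],P),11,-.1,.6),
        "guard",go(red&(abs(l[:,1]-53)<14)&(l[:,0]>-150)&(l[:,0]<-20)&(l[:,2]>60),lambda q,P:B([-75+66*s(.35-q),53,75+66*c(.35-q)],P),7,-.1,1.5))
E
python3 - <<'E'
from m import *
print(tcp()); angles(); print(np.round([c(a),s(a)],4))
E
```

```text
(7.7, array([ -75.9, -211.7,  152.5]), array([-1.799e+02, -1.000e-01,  8.000e+00]), array([-0.3, -1.1, -0. ]), 0.7931465266608602)
scene wheel (0.838, 1.3, 95) lever (0.492, 1.3, 48) guard (1.204, 5.6, 82)
top wheel (-0.4, 9.0, 0) lever (-0.1, 9.0, 0) guard (1.094, 3.9, 7)
[0.991  0.1338]
```

send_rows:
  targets:
    - [[0,0,0,0.135,0.155,-0.01,1],[0,0,0,0.05,0.0067,0,1],[0,0,0,0.05,0.0067,0,1],[0,0,0,0.05,0.0067,0,1],[0,0,0,0.05,0.0067,0,1],[0,0,0,0.05,0.0067,0,1],[0,0,0,0,0,0,1]]

```text
time_s: 8.5
ee_pos: [632.8, -104.1, 151.0]
ee_rot: [180.0, -0.0, 7.7]
force: [-0.3, -0.4, -0.2]
gripper_width: 0.3
gripper_force: 0.0
```

Run:
```python
from m import *
print(tcp()); angles()
```

```text
(8.5, array([   3.1, -188.8,  151. ]), array([180. ,  -0. ,   7.7]), array([-0.3, -0.4, -0.2]), 0.2652032640298949)
scene wheel (0.835, 2.4, 53) lever (0.498, 1.8, 43) guard (1.206, 5.7, 82)
top wheel (0.483, 1.4, 7) lever (-0.1, 9.0, 0) guard (1.11, 4.3, 8)
```

Run:
```python
from m import *
im,_=optics.grab_frame("scene"); A=cv2.resize(im[150:300,140:290,::-1],None,fx=4,fy=4,interpolation=cv2.INTER_CUBIC)
cv2.imwrite("pics/s2.png",A)
```

```text
(no output)
```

View pics/s2.png

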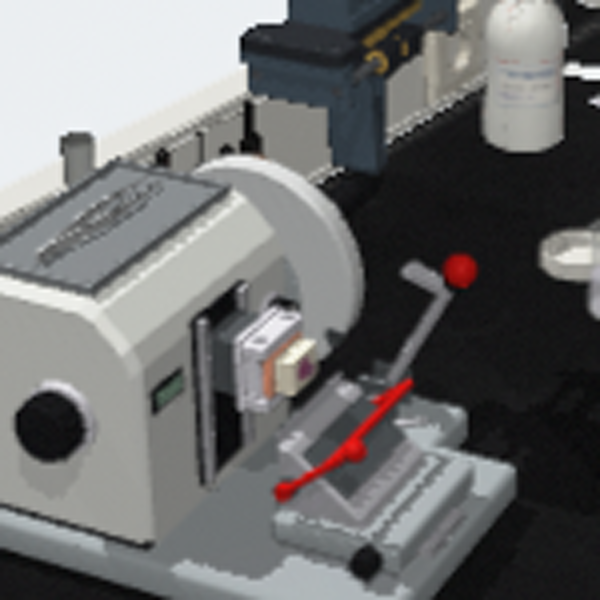

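send_rows:
  targets:
    - [[0,0,0,0.025,0.0033,0,1],[0,0,0,0.025,0.0033,0,1],[0,0,0,0,0,0,1],[0,0,0,0,0,0,1]]

```text
time_s: 9.05
ee_pos: [641.7, -102.4, 151.1]
ee_rot: [180.0, 0.0, 7.7]
force: [0.3, -0.1, -0.5]
gripper_width: 0.5
gripper_force: 0.0
```

send_rows:
  targets:
    - [[0,0,0,-0.15,-0.02,0,1],[0,0,0,-0.24,-0.032,0,1],[0,0,0,-0.24,-0.032,0,1],[0,0,0,-0.24,-0.032,0,1],[0,0,0,0,0,0,1],[0,0,0,0,0,0,1]]

```text
time_s: 9.65
ee_pos: [467.2, -125.8, 151.8]
ee_rot: [180.0, -0.1, 7.6]
force: [0.5, -0.1, 0.2]
gripper_width: 0.4
gripper_force: 0.0
```

Run:
```python
from m import *
print(tcp()); angles()
for n in("scene","top"):
    im,l,ok=cloud(n); 
    k=ok&(l[:,1]<-150)&(l[:,1]>-205)&(l[:,2]>140)&(l[:,2]<200)&(abs(l[:,0]-30)<50)
    print(n,k.sum(),np.round(np.percentile(l[k],[3,25,50,75,97],axis=0)).tolist())
    cv2.imwrite(f"pics/{n}3.png",cv2.resize(im[120:270,150:350,::-1],None,fx=4,fy=4,interpolation=cv2.INTER_CUBIC))
```

```text
(9.65, array([-163.9, -188.1,  151.8]), array([ 1.8e+02, -1.0e-01,  7.6e+00]), array([ 0.5, -0.1,  0.2]), 0.40012064255456575)
scene wheel (0.829, 1.4, 97) lever (0.491, 1.6, 48) guard (1.209, 5.6, 81)
top wheel (0.796, 2.4, 141) lever (-0.1, 9.0, 0) guard (1.086, 4.0, 7)
scene 93 [[-11.0, -200.0, 157.0], [-10.0, -186.0, 163.0], [-7.0, -174.0, 168.0], [-3.0, -163.0, 170.0], [5.0, -153.0, 173.0]]
top 133 [[-8.0, -203.0, 161.0], [-4.0, -191.0, 166.0], [0.0, -178.0, 169.0], [6.0, -165.0, 171.0], [13.0, -152.0, 176.0]]
```

View pics/top3.png

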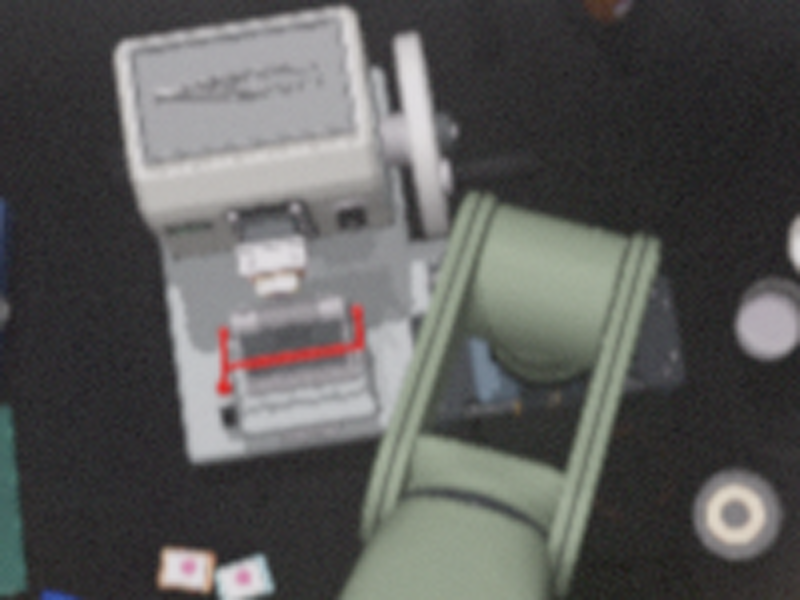

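Run:
```python
from m import *
T=tcp()[1]; print(tcp(), env.grasp_offset)
im,l,ok=cloud("scene"); r=l-T; v,u=np.mgrid[:420,:560]
k=ok&(abs(r[:,0])<60)&(abs(r[:,1])<60)&(r[:,2]>-40)&(r[:,2]<75)
for z in range(-40,75,10):
    j=k&(r[:,2]>=z)&(r[:,2]<z+10)
    if j.sum(): print(z,j.sum(),np.round(r[j].min(0)),np.round(r[j].max(0)),im.reshape(-1,3)[j].mean(0).round())
K=proj("scene",env.state()["ee_pos"]);print(K)
im2,d=optics.grab_frame("wrist"); x,y=K.astype(int)
A=cv2.resize(im[y-75:y+75,x-75:x+75,::-1],(400,400),interpolation=cv2.INTER_CUBIC); cv2.drawMarker(A,(200,200),(0,255,0),0,10)
B=cv2.resize(im2[:,:,::-1],(400,300)); cv2.imwrite("pics/w.png",np.hstack([A,np.vstack([B,np.zeros((100,400,3),np.uint8)])]))
```

```text
(9.85, array([-162. , -188.3,  151.3]), array([ 1.8e+02, -1.0e-01,  7.7e+00]), array([-0.5, -0.3,  0.2]), 0.7908848455976685) 18.8
-10 1 [43. 59. -1.] [43. 59. -1.] [50. 19. 18.]
0 1 [48. 60. 10.] [48. 60. 10.] [137.  20.  20.]
20 15 [-19. -11.  24.] [14.  8. 30.] [52. 57. 61.]
30 44 [-20. -12.  30.] [15. 14. 40.] [53. 62. 70.]
40 52 [-21. -11.  40.] [13. 15. 50.] [52. 61. 69.]
50 48 [-21. -12.  50.] [14. 16. 60.] [49. 59. 67.]
60 55 [-21. -13.  60.] [15. 17. 70.] [48. 57. 66.]
70 14 [-21. -11.  70.] [10. 14. 75.] [43. 51. 58.]
[282.86189532 211.77763771]
```

View pics/w.png

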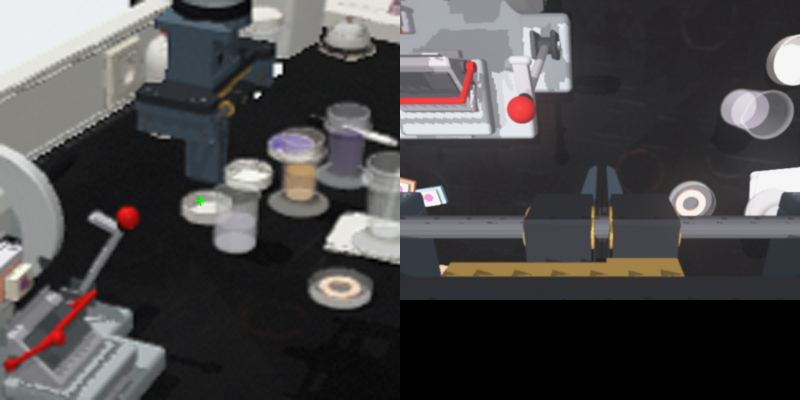

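Run:
```python
from m import *
ci=optics.camera_info("wrist"); K=np.array(ci["camera_matrix"]); M=np.array(ci["mount"]); Mi=np.linalg.inv(M)
print(M.round(2).tolist())
for z in(-40,-30,-24,-19,-10,0):
    q=Mi@[0,0,z,1]; u=K@q[:3]; print(z,(u[:2]/u[2]).round(1),q[2].round(1))
im,d=optics.grab_frame("wrist")
v,u=np.mgrid[:420,:560]; P=(np.linalg.inv(K)@np.stack([u.ravel(),v.ravel(),np.ones(u.size)]))*d.ravel()
T=(M@np.vstack([P,np.ones(u.size)]))[:3].T
k=(d.ravel()>0)&(abs(T[:,0])<40)&(abs(T[:,1])<20)&(T[:,2]>-70)&(T[:,2]<30)
for z in range(-70,30,8):
    j=k&(T[:,2]>=z)&(T[:,2]<z+8)
    if j.sum(): print(z,j.sum(),T[j].min(0).round(),T[j].max(0).round(),v.ravel()[j].min())
print(d[215:260:5,275:290:5])
for dx in(1,0):
  print(np.round(env.state()["qpos"],2),env.state()["ee_pos"].round(1))
# bench & grip from wrist cam
```

```text
[[0.0, -0.96, -0.29, 83.72], [1.0, 0.0, 0.0, 0.42], [-0.0, -0.29, 0.96, -197.04], [0.0, 0.0, 0.0, 1.0]]
-40 [281.1 274.8] 174.7
-30 [281.1 265.7] 184.2
-24 [281.1 260.7] 190.0
-19 [281.2 256.7] 194.8
-10 [281.2 250.1] 203.4
0 [281.2 243.4] 212.9
-70 480 [ 16. -11. -70.] [ 19.  13. -62.] 261
-62 395 [ 16. -11. -62.] [ 19.  12. -54.] 253
-54 308 [ 16. -10. -54.] [ 19.  12. -46.] 246
-46 280 [ 15.  -9. -46.] [ 19.  11. -38.] 240
-38 200 [ 16.  -9. -38.] [ 18.  10. -30.] 234
-30 61 [ 16.  -6. -30.] [ 18.   8. -25.] 232
[[367.31348 365.5785  366.27267]
 [368.15952 368.7084  369.0964 ]
 [369.7409  369.81647 369.09238]
 [373.1286  371.65613 371.61765]
 [177.8498  182.11833 183.00282]
 [170.24083 174.68286 175.72772]
 [165.34859 169.53049 169.90494]
 [165.68027 163.07785 164.1137 ]
 [157.7964  158.32933 158.90085]]
[-1.6360e+01  1.1910e+01  1.0436e+02 -1.0000e-02  6.3740e+01  6.5920e+01] [ 468.4 -125.6  151. ]
[-1.6360e+01  1.1910e+01  1.0436e+02 -1.0000e-02  6.3740e+01  6.5920e+01] [ 468.4 -125.6  151. ]
```

Both the wrist and scene cameras show that the real fingertip ends about 25 mm short of the TCP. My first push therefore passed over the grip without touching it. I'll repeat it lower.

send_rows:
  targets:
    - [[0,0,0,0.193,0.026,-0.05,1],[0,0,0,0.193,0.026,-0.05,1],[0,0,0,0.193,0.026,0,1],[0,0,0,0.05,0.0067,0,1],[0,0,0,0.05,0.0067,0,1],[0,0,0,0.05,0.0067,0,1],[0,0,0,0.05,0.0067,0,1],[0,0,0,0.05,0.0067,0,1]]

```text
time_s: 10.8
ee_pos: [606.0, -107.0, 133.8]
ee_rot: [-179.9, 3.4, 7.8]
force: [-73.1, -9.7, 58.8]
gripper_width: 0.9
gripper_force: 38.8
```

Run:
```python
from m import *
print(tcp()); angles()
```

```text
(10.8, array([ -23.8, -188. ,  133.8]), array([-179.9,    3.4,    7.8]), array([-73.1,  -9.7,  58.8]), 0.8694919402787229)
scene wheel (0.766, 1.5, 61) lever (0.496, 1.5, 43) guard (1.206, 5.5, 79)
top wheel (-0.4, 9.0, 0) lever (-0.1, 9.0, 0) guard (1.089, 3.4, 7)
```

Friction jammed the grip: a level push on the steep part of its arc locks it. I'll back off and tilt the tool so the finger face pushes along the arc.

send_rows:
  targets:
    - [[0,0,0,-0.2,-0.027,0,1],[0,0,0,-0.1,-0.013,0,1],[0.0093,-0.0688,0,0,0,0,1],[0.0093,-0.0688,0,0,0,0,1],[0.0093,-0.0688,0,0,0,0,1],[0.0093,-0.0688,0,0,0,0,1],[0,0,0,0,0,0,1]]

```text
time_s: 11.6
ee_pos: [567.7, -110.6, 129.0]
ee_rot: [-179.8, -24.7, 7.5]
force: [-0.6, -0.2, -0.9]
gripper_width: 0.9
gripper_force: 0.0
```

Run:
```python
from m import *
print(tcp()); angles()
```

```text
(11.6, array([ -62.3, -186.5,  129. ]), array([-179.8,  -24.7,    7.5]), array([-0.6, -0.2, -0.9]), 0.861468790630986)
scene wheel (0.745, 1.4, 97) lever (0.491, 1.7, 47) guard (1.206, 5.7, 80)
top wheel (0.709, 2.3, 140) lever (-0.1, 9.0, 0) guard (1.089, 4.3, 7)
```

send_rows:
  targets:
    - [[0,0,0,0.114,0.015,-0.032,1],[0,0,0,0.114,0.015,-0.032,1],[0,0,0,0.027,0.0036,0.0128,1],[0,0,0,0.027,0.0036,0.0128,1],[0,0,0,0.0302,0.0041,0.024,1],[0,0,0,0.0387,0.0052,0.0225,1],[0,0,0,0,0,0,1]]

```text
time_s: 12.4
ee_pos: [645.4, -102.0, 134.4]
ee_rot: [179.9, -25.2, 7.7]
force: [-0.6, -0.9, 0.2]
gripper_width: 0.5
gripper_force: 0.0
```

Run:
```python
from m import *
print(tcp()); angles()
```

```text
(12.4, array([  15.9, -188.3,  134.4]), array([179.9, -25.2,   7.7]), array([-0.6, -0.9,  0.2]), 0.5490527786626097)
scene wheel (0.324, 5.3, 104) lever (0.487, 1.8, 43) guard (1.187, 5.5, 79)
top wheel (0.282, 2.1, 59) lever (-0.1, 9.0, 0) guard (1.099, 4.3, 8)
```

send_rows:
  targets:
    - [[0,0,0,0.034,0.0046,0.008,1],[0,0,0,0.034,0.0046,0.005,1],[0,0,0,0,0,0,1],[0,0,0,0,0,0,1]]

```text
time_s: 12.9
ee_pos: [658.1, -100.3, 135.7]
ee_rot: [180.0, -25.1, 7.7]
force: [0.4, 0.7, -0.2]
gripper_width: 0.4
gripper_force: 0.0
```

Run:
```python
from m import *
print(tcp()); angles()
im,l,ok=cloud("top")
k=ok&(l[:,1]<-150)&(l[:,1]>-205)&(l[:,2]>150)&(l[:,2]<200)&(abs(l[:,0]-45)<25)
print(k.sum(),np.round(np.percentile(l[k],[3,25,50,75,97],axis=0)).tolist())
```

```text
(12.9, array([  28.7, -188.3,  135.7]), array([180. , -25.1,   7.7]), array([ 0.4,  0.7, -0.2]), 0.3888248450942052)
scene wheel (0.7, 5.6, 97) lever (0.492, 1.7, 41) guard (1.206, 5.7, 80)
top wheel (0.075, 1.8, 52) lever (0.446, 2.0, 6) guard (1.086, 4.1, 7)
100 [[31.0, -203.0, 181.0], [37.0, -190.0, 185.0], [41.0, -176.0, 190.0], [45.0, -161.0, 193.0], [52.0, -151.0, 197.0]]
```

send_rows:
  targets:
    - [[0,0,0,0.02,0.0027,0,1],[0,0,0,0,0,0,1],[0,0,0,-0.1,-0.0133,-0.03,1],[0,0,0,-0.2,-0.027,0,1],[0,0,0,-0.2,-0.027,0,1],[0,0,0,-0.2,-0.027,0,1],[0,0,0,-0.2,-0.027,0,1],[0,0,0,0,0,0,1]]

```text
time_s: 13.85
ee_pos: [476.7, -123.4, 128.6]
ee_rot: [-179.9, -24.9, 7.5]
force: [0.2, -0.8, -0.2]
gripper_width: 0.2
gripper_force: 0.0
```

Run:
```python
from m import *
print(tcp()); angles()
S=np.load("p.npy")
from scipy.optimize import least_squares
for n in("scene","top"):
    im,l,ok=cloud(n); I=im.reshape(-1,3)
    k=ok&(l[:,1]<-150)&(l[:,1]>-205)&(l[:,2]>150)&(l[:,2]<200)&(abs(l[:,0]-45)<35)&(I.max(1)<90)
    r=least_squares(lambda x:np.hypot(l[k,0]-x[0],l[k,2]-x[1])-11,[45,180],loss="soft_l1"); print(n,k.sum(),r.x)
    k=ok&(abs(l[:,1]+125)<14)&(l[:,2]>150)&(l[:,2]<203)&(abs(l[:,0]-45)<80)&(I.min(1)>110)
    r=least_squares(lambda x:np.hypot(l[k,0]-x[0],l[k,2]-120)-78,[45],loss="soft_l1"); print("rim",k.sum(),r.x)
```

```text
(13.85, array([-154.1, -187. ,  128.6]), array([-179.9,  -24.9,    7.5]), array([ 0.2, -0.8, -0.2]), 0.2041122626702902)
scene wheel (0.078, 1.4, 85) lever (0.494, 2.0, 48) guard (1.195, 5.6, 80)
top wheel (0.021, 2.2, 128) lever (0.456, 2.0, 24) guard (1.102, 4.2, 7)
scene 83 [ 40.46304204 180.08255152]
rim 446 [52.00252546]
top 133 [ 43.37239755 180.82230585]
rim 304 [47.30599031]
```

Run:
```python
from m import *
from scipy.optimize import least_squares
print(p[:3])
for n in("scene","top"):
    L=[cloud(n) for _ in range(3)]
    im=L[0][0]; l=np.vstack([x[1] for x in L]); ok=np.hstack([x[2] for x in L]); I=np.vstack([x[0].reshape(-1,3) for x in L])
    k=ok&(abs(l[:,1]+125)<14)&(l[:,2]>110)&(l[:,2]<205)&(abs(l[:,0]-45)<90)&(I.min(1)>90)
    P=l[k]; x=np.array([46.,120.])
    for i in range(15):
        e=np.hypot(P[:,0]-x[0],P[:,2]-x[1])-78; g=abs(e)<4
        x=least_squares(lambda x:np.hypot(P[g,0]-x[0],P[g,2]-x[1])-78,x).x
    e=np.hypot(P[:,0]-x[0],P[:,2]-x[1])-78;G=P[abs(e)<4]
    print(n,"rim",g.sum(),x.round(1),G[:,0].min().round(),G[:,0].max().round(),"y",np.percentile(G[:,1],[2,98]).round(),"wheel y",)
    k=ok&(l[:,1]<-150)&(l[:,1]>-205)&(l[:,2]>150)&(l[:,2]<200)&(abs(l[:,0]-45)<35)&(I.max(1)<90)
    r=least_squares(lambda c:np.hypot(l[k,0]-c[0],l[k,2]-c[1])-11,[45,180],loss="soft_l1").x
    print("grip",r.round(1),"q",np.arctan2(x[0]-r[0],r[1]-x[1]).round(3))
    # grip direction for yaw, hood front face
    k=ok&(abs(l[:,0])<15)&(abs(l[:,1])<90)&(abs(l[:,1])>40)&(l[:,2]>60)&(l[:,2]<150)
    if k.sum()>50:
        f=np.polyfit(l[k,1],l[k,0],1); print("hood front",k.sum(),f.round(4))
im=L and optics.grab_frame("scene")[0]
cv2.imwrite("pics/n.png",cv2.resize(im[170:260,180:270,::-1],(720,720),interpolation=cv2.INTER_CUBIC)[:600])
```

```text
[6.04430631e+02 8.25276767e+01 1.34218096e-01]
scene rim 729 [ 44.5 119.7] -37.0 91.0 y [-134. -112.] wheel y
grip [ 40.5 180.3] q 0.065
hood front 1606 [ 0.0254 -1.0713]
top rim 749 [ 47.6 120.4] -32.0 121.0 y [-134. -116.] wheel y
grip [ 43.7 180.6] q 0.066
hood front 660 [0.0186 0.0984]
```

View pics/n.png

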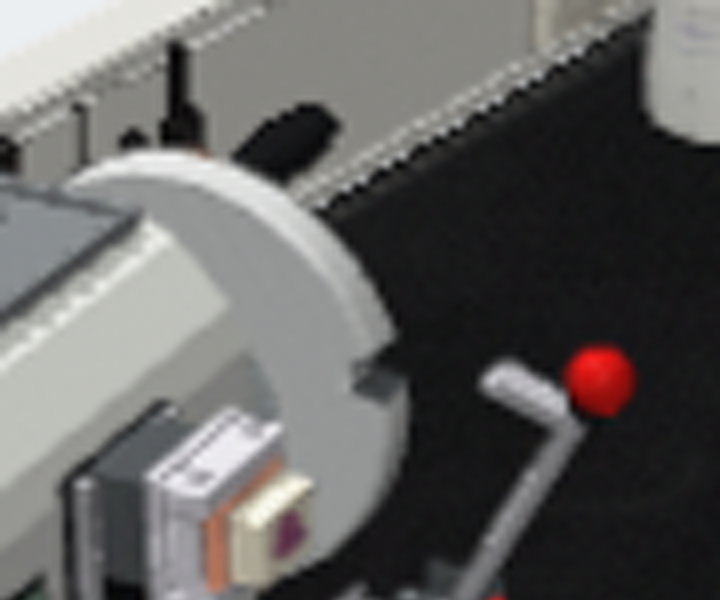

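send_rows:
  targets:
    - [[0,0,0,0.213,0.0285,0,1],[0,0,0,0.213,0.0285,0,1],[0,0,0,0.213,0.0285,0,1],[0,0,0,0.213,0.0285,0,1],[0,0,0,0.037,0.005,0.018,1],[0,0,0,0.037,0.005,0.018,1],[0,0,0,0.015,0.002,0,1],[0,0,0,0,0,0,1],[0,0,0,0,0,0,1]]

```text
time_s: 15.3
ee_pos: [667.8, -98.6, 136.1]
ee_rot: [-179.9, -24.9, 7.7]
force: [-2.3, 0.8, -3.7]
gripper_width: 0.3
gripper_force: 1.6
```

send_rows:
  targets:
    - [[0,0,0,-0.1,-0.0133,-0.03,1],[0,0,0,-0.2,-0.027,0,1],[0,0,0,-0.2,-0.027,0,1],[0,0,0,-0.2,-0.027,0,1],[0,0,0,-0.2,-0.027,0,1],[0,0,0,-0.1,-0.0133,0,1],[0,0,0,0,0,0,1]]

```text
time_s: 16.0
ee_pos: [467.6, -126.4, 131.8]
ee_rot: [179.9, -25.1, 7.5]
force: [0.4, -0.4, -0.9]
gripper_width: 0.2
gripper_force: 0.0
```

Run:
```python
from m import *
from scipy.optimize import least_squares
print(tcp()); angles()
for n,x in(("scene",[44.5,119.7]),("top",[47.6,120.4])):
    im,l,ok=cloud(n); I=im.reshape(-1,3).astype(int)
    k=ok&(l[:,1]<-150)&(l[:,1]>-205)&(l[:,2]>150)&(l[:,2]<200)&(abs(l[:,0]-45)<35)&(I.max(1)<90)
    r=least_squares(lambda c:np.hypot(l[k,0]-c[0]-c[2]*(l[k,1]+175),l[k,2]-c[1])-11,[45,180,0],loss="soft_l1").x
    print("grip",r.round(3),"q",np.arctan2(x[0]-r[0],r[1]-x[1]).round(3))
    red=(I[:,0]>110)&(I[:,1]<75)&(I[:,2]<75)&ok
    k=red&(abs(l[:,1]+125)<25)&(l[:,0]<-60)&(l[:,0]>-140)&(l[:,2]>130)
    if k.sum()>8: print("knob",k.sum(),least_squares(lambda c:np.linalg.norm(l[k]-c,axis=1)-11,[-106,-125,151],loss="soft_l1").x.round(1))
    k=red&(abs(l[:,1]-53)<14)&(l[:,0]<-115)&(l[:,0]>-145)&(l[:,2]>105)
    if k.sum()>5: print("ball",k.sum(),least_squares(lambda c:np.linalg.norm(l[k]-c,axis=1)-7,[-122,53,121],loss="soft_l1").x.round(1))
```

```text
(16.0, array([-163.6, -188.7,  131.8]), array([179.9, -25.1,   7.5]), array([ 0.4, -0.4, -0.9]), 0.2074732447589752)
scene wheel (-0.036, 1.5, 84) lever (0.496, 1.7, 48) guard (1.198, 5.8, 81)
top wheel (-0.093, 2.0, 136) lever (0.44, 2.1, 24) guard (1.049, 4.8, 8)
grip [ 4.80790e+01  1.80688e+02 -1.80000e-02] q -0.059
knob 48 [-109.4 -125.3  151.4]
ball 30 [-124.8   52.7  118. ]
grip [5.10100e+01 1.81054e+02 1.10000e-02] q -0.056
knob 25 [-104.5 -124.2  153.1]
ball 6 [-124.9   55.4  122.1]
```

send_rows:
  targets:
    - [[0,0,0,-0.0213,0.158,-0.075,1],[0,0,0,-0.0213,0.158,-0.075,1],[0,0,0,0.1536,0.0208,0,1],[0,0,0,0.034,0.0045,0.016,1],[0,0,0,0.034,0.0045,0.016,1],[0,0,0,0.063,0.0085,0.028,1],[0,0,0,0.0684,0.0092,0.0215,1],[0,0,0,0.035,0.0047,0.006,1],[0,0,0,0,0,0,1]]

```text
time_s: 17.1
ee_pos: [539.7, -52.5, 118.8]
ee_rot: [180.0, -25.1, 7.7]
force: [-0.3, 0.0, -0.3]
gripper_width: 0.4
gripper_force: 0.0
```

Run:
```python
from m import *
print(tcp()); angles()
```

```text
(17.1, array([ -82.3, -125.1,  118.8]), array([180. , -25.1,   7.7]), array([-0.3,  0. , -0.3]), 0.4237176419021806)
scene wheel (-0.033, 1.4, 82) lever (-0.1, 9.0, 0) guard (1.204, 5.5, 81)
top wheel (-0.096, 2.2, 134) lever (-0.1, 9.0, 0) guard (1.099, 3.5, 7)
```

send_rows:
  targets:
    - [[0,0,0,0.025,0.0033,0.003,1],[0,0,0,0.025,0.0033,0.003,1],[0,0,0,0.025,0.0033,0.0015,1],[0,0,0,0.015,0.002,0,1],[0,0,0,0,0,0,1]]

```text
time_s: 17.7
ee_pos: [556.9, -49.6, 119.6]
ee_rot: [180.0, -25.0, 7.7]
force: [-0.0, -0.5, -0.1]
gripper_width: 0.5
gripper_force: 0.1
```

Run:
```python
from m import *
print(tcp()); angles()
```

```text
(17.7, array([ -64.8, -124.6,  119.6]), array([180. , -25. ,   7.7]), array([-0. , -0.5, -0.1]), 0.5465090535395848)
scene wheel (-0.021, 1.3, 84) lever (-0.1, 9.0, 0) guard (1.214, 5.8, 80)
top wheel (-0.075, 2.2, 132) lever (-0.1, 9.0, 0) guard (1.131, 4.3, 9)
```

send_rows:
  targets:
    - [[0,0,0,0.015,0.002,0,1],[0,0,0,0,0,0,1]]

```text
time_s: 18.0
ee_pos: [559.4, -49.2, 119.5]
ee_rot: [-180.0, -25.0, 7.7]
force: [-1.0, 0.3, -0.2]
gripper_width: 0.5
gripper_force: 0.5
```

send_rows:
  targets:
    - [[0,0,0,0.015,0.002,0,1],[0,0,0,0,0,0,1]]

```text
time_s: 18.2
ee_pos: [561.9, -48.8, 119.2]
ee_rot: [-180.0, -24.9, 7.7]
force: [-3.7, -1.2, 1.0]
gripper_width: 0.8
gripper_force: 1.6
```

send_rows:
  targets:
    - [[0,0,0,0.015,0.002,0,1],[0,0,0,0,0,0,1]]

```text
time_s: 18.4
ee_pos: [562.8, -48.3, 118.0]
ee_rot: [-179.9, -24.7, 7.7]
force: [-9.9, -3.3, 2.3]
gripper_width: 0.4
gripper_force: 4.4
```

send_rows:
  targets:
    - [[0,0,0,0.015,0.002,0,1],[0,0,0,0,0,0,1],[0,0,0,0,0,0,1]]

```text
time_s: 18.7
ee_pos: [563.3, -47.9, 116.9]
ee_rot: [-179.9, -24.4, 7.7]
force: [-15.3, -5.3, 3.7]
gripper_width: 0.5
gripper_force: 7.7
```

Run:
```python
from m import *
print(tcp()); angles()
```

```text
(18.7, array([ -58.2, -123.7,  116.9]), array([-179.9,  -24.4,    7.7]), array([-15.3,  -5.3,   3.7]), 0.5265274842193358)
scene wheel (0.009, 1.5, 85) lever (-0.1, 9.0, 0) guard (1.206, 5.7, 81)
top wheel (-0.048, 2.3, 134) lever (-0.1, 9.0, 0) guard (1.086, 5.0, 9)
```

send_rows:
  targets:
    - [[0,0,0,-0.1,-0.0133,-0.01,1],[0,0,0,-0.2,-0.027,0,1],[0,0,0,-0.22,-0.03,0,1],[0,0,0,0,0,0,1]]

```text
time_s: 19.2
ee_pos: [459.4, -61.5, 116.3]
ee_rot: [-179.9, -24.8, 7.6]
force: [0.2, 0.0, -0.9]
gripper_width: 0.6
gripper_force: 0.0
```

Run:
```python
from m import *
print(tcp()); angles()
im,_=optics.grab_frame("scene")
cv2.imwrite("pics/n2.png",cv2.resize(im[170:300,180:310,::-1],(600,600),interpolation=cv2.INTER_CUBIC))
```

```text
(19.2, array([-163. , -123.3,  116.3]), array([-179.9,  -24.8,    7.6]), array([ 0.2,  0. , -0.9]), 0.5655380899634083)
scene wheel (-0.003, 1.2, 86) lever (0.016, 2.2, 44) guard (1.206, 5.6, 80)
top wheel (-0.042, 2.0, 133) lever (-0.022, 2.4, 30) guard (1.089, 4.9, 7)
```

View pics/n2.png

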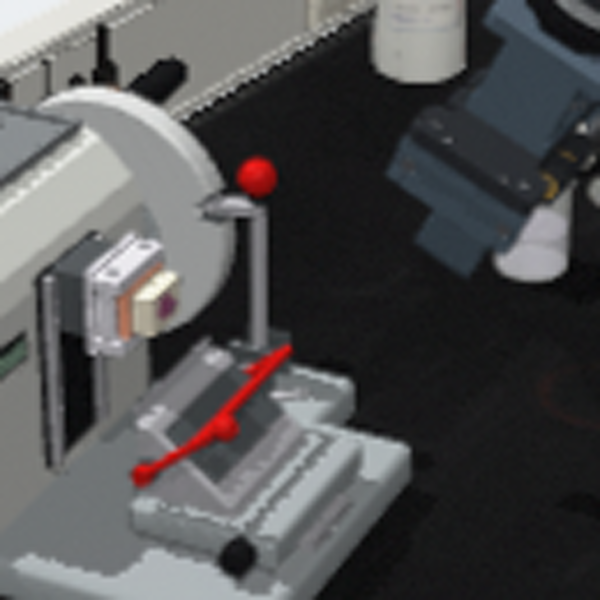

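The lever is home and the wheel is centred. Next is the guard: I'm moving to a point in front of the ball.

send_rows:
  targets:
    - [[0,0,0,-0.0307,0.227,0,1],[0,0,0,-0.0307,0.227,0,1],[0,0,0,-0.0307,0.227,0,1],[0,0,0,-0.0307,0.227,0,1],[0,0,0,0.04,0.0054,-0.105,1],[0,0,0,0.04,0.0054,-0.105,1],[0,0,0,0,0,0,1]]

```text
time_s: 20.05
ee_pos: [459.8, 100.1, 73.2]
ee_rot: [180.0, -24.6, 7.8]
force: [-0.5, -0.6, -1.4]
gripper_width: 0.7
gripper_force: 0.0
```

Run:
```python
from m import *
print(tcp()); angles()
```

```text
(20.05, array([-141. ,   36.8,   73.2]), array([180. , -24.6,   7.8]), array([-0.5, -0.6, -1.4]), 0.6772797189386315)
scene wheel (0.006, 1.5, 84) lever (0.018, 1.7, 45) guard (1.206, 6.1, 74)
top wheel (-0.033, 2.3, 133) lever (-0.021, 1.9, 30) guard (1.094, 6.7, 6)
```

send_rows:
  targets:
    - [[0,0,0,-0.045,0.111,0,1],[0,0,0,0,0,0,1],[0,0,0,0.0342,0.0046,0.018,1],[0,0,0,0.0342,0.0046,0.018,1],[0,0,0,0.048,0.0065,0.0445,1],[-0.0074,0.0551,0,0.0386,0.0052,0.039,1],[0,0,0,0,0,0,1]]

```text
time_s: 20.85
ee_pos: [487.2, 125.8, 102.5]
ee_rot: [-179.9, -20.3, 7.5]
force: [0.5, -0.3, 0.6]
gripper_width: 0.6
gripper_force: 0.0
```

Run:
```python
from m import *
print(tcp())
im,l,ok=cloud("scene"); I=im.reshape(-1,3).astype(int)
red=(I[:,0]>100)&(I[:,1]<75)&(I[:,2]<75)&ok&(abs(l[:,0]+75)<80)
k=red&(abs(l[:,1])<35); m=np.median(l[k],0); print("bar",k.sum(),m.round(), "q",0.33-np.arctan2(m[0]+75,m[2]-75))
k=red&(abs(l[:,1]-53)<14); print("left",k.sum(),l[k][np.argsort(-l[k,2])[:5]].round())
```

```text
(20.85, array([-110.4,   58.6,  102.5]), array([-179.9,  -20.3,    7.5]), array([ 0.5, -0.3,  0.6]), 0.63686824227649)
bar 6 [-51.   5.  68.] q -1.5192685980259646
left 72 [[ -96.   58.  145.]
 [-101.   57.  144.]
 [-102.   60.  143.]
 [ -98.   57.  143.]
 [ -98.   61.  142.]]
```

send_rows:
  targets:
    - [[-0.0074,0.0551,0,0.035,0.0047,0.005,1],[-0.0074,0.0551,0,0.05,0.0067,0.014,1],[-0.0074,0.0551,0,0.05,0.0067,0.002,1],[0,0,0,0,0,0,1]]

```text
time_s: 21.3
ee_pos: [511.7, 128.8, 102.9]
ee_rot: [180.0, -5.0, 7.6]
force: [-0.2, 0.8, -0.2]
gripper_width: 0.8
gripper_force: 0.0
```

```bash
cat > g.py <<'E'
from m import *
print(tcp())
im,l,ok=cloud("scene"); I=im.reshape(-1,3).astype(int)
red=(I[:,0]>100)&(I[:,1]<75)&(I[:,2]<75)&ok&(abs(l[:,0]+65)<80)
k=red&(abs(l[:,1]-53)<14); print("left",k.sum(),l[k][np.argsort(-l[k,2])[:8]].round().tolist())
k=red&(abs(l[:,1])<45)&(l[:,2]>85); print("bar",k.sum(),np.median(l[k],0) if k.any() else 0)
E
python3 g.py
```

```text
(21.3, array([-85.7,  58.2, 102.9]), array([180. ,  -5. ,   7.6]), array([-0.2,  0.8, -0.2]), 0.762997370434996)
left 63 [[-66.0, 57.0, 148.0], [-63.0, 57.0, 147.0], [-68.0, 61.0, 145.0], [-60.0, 57.0, 144.0], [-64.0, 59.0, 143.0], [-62.0, 55.0, 143.0], [-64.0, 54.0, 143.0], [-68.0, 61.0, 143.0]]
bar 12 [-70.74566301 -34.07203258 119.21323373]
```

send_rows:
  targets:
    - [[-0.0074,0.0551,0,0.025,0.0034,0.005,1],[0,0,0,0.025,0.0034,0,1],[0,0,0,0.01,0.0013,0,1],[0,0,0,0,0,0,1]]

```text
time_s: 21.75
ee_pos: [519.0, 130.2, 103.8]
ee_rot: [180.0, 0.2, 7.7]
force: [-0.4, -0.2, -0.9]
gripper_width: 0.5
gripper_force: 0.0
```

```bash
python3 g.py
```

```text
(21.75, array([-78.3,  58.6, 103.8]), array([180. ,   0.2,   7.7]), array([-0.4, -0.2, -0.9]), 0.5277519545249394)
left 64 [[-54.0, 56.0, 144.0], [-56.0, 60.0, 144.0], [-56.0, 60.0, 141.0], [-54.0, 60.0, 141.0], [-48.0, 50.0, 140.0], [-49.0, 53.0, 139.0], [-52.0, 58.0, 137.0], [-54.0, 56.0, 136.0]]
bar 14 [-63.53468786 -22.611885   117.31244491]
```

send_rows:
  targets:
    - [[0,0,0,0.015,0.002,0,1],[0,0,0,0,0,0,1]]

```text
time_s: 22.0
ee_pos: [521.3, 130.5, 104.0]
ee_rot: [180.0, 0.4, 7.7]
force: [-4.6, -0.7, 1.8]
gripper_width: 0.2
gripper_force: 2.4
```

send_rows:
  targets:
    - [[0,0,0,0.01,0.0013,0,1],[0,0,0,0,0,0,1]]

```text
time_s: 22.2
ee_pos: [521.5, 130.6, 103.9]
ee_rot: [180.0, 0.7, 7.7]
force: [-9.0, -0.4, 4.4]
gripper_width: 0.6
gripper_force: 4.5
```

```bash
python3 g.py
```

```text
(22.2, array([-75.7,  58.7, 103.9]), array([180. ,   0.7,   7.7]), array([-9. , -0.4,  4.4]), 0.5796199719943048)
left 62 [[-52.0, 57.0, 144.0], [-55.0, 62.0, 143.0], [-52.0, 58.0, 142.0], [-48.0, 56.0, 140.0], [-50.0, 59.0, 140.0], [-54.0, 61.0, 139.0], [-62.0, 58.0, 122.0], [-64.0, 56.0, 122.0]]
bar 14 [-61.29888888 -24.2736266  117.84507513]
```

The force is rising against the guard's stop, so the guard is closed. I'm retreating and checking.

send_rows:
  targets:
    - [[0,0,0,-0.1,-0.0133,0,1],[0,0,0,-0.2,-0.027,0.05,1],[0,0,0,-0.2,-0.027,0.1,1],[0,0,0,-0.1,-0.0133,0.1,1],[0,0,0,0,0,0,1],[0,0,0,0,0,0,1]]

```text
time_s: 22.85
ee_pos: [406.6, 115.3, 154.8]
ee_rot: [-180.0, -0.0, 7.7]
force: [0.8, -0.1, -0.3]
gripper_width: 0.7
gripper_force: 0.0
```

```bash
python3 g.py
python3 - <<'E'
from m import *
angles()
im,_=optics.grab_frame("scene")
cv2.imwrite("pics/f.png",cv2.resize(im[150:300,150:350,::-1],(800,600),interpolation=cv2.INTER_CUBIC))
for t in("beaker","petri_dish"): print(t,[np.round(q["at"],1) for q in optics.place_of("scene",t)[:1]])
E
```

```text
(22.85, array([-191.7,   59. ,  154.8]), array([-180. ,   -0. ,    7.7]), array([ 0.8, -0.1, -0.3]), 0.7356721016147159)
left 95 [[-54.0, 55.0, 147.0], [-52.0, 58.0, 145.0], [-56.0, 60.0, 144.0], [-53.0, 55.0, 144.0], [-58.0, 53.0, 144.0], [-53.0, 59.0, 143.0], [-55.0, 53.0, 143.0], [-52.0, 48.0, 143.0]]
bar 48 [-63.09575917   4.03378843 117.59150503]
scene wheel (0.003, 1.4, 86) lever (-0.1, 9.0, 0) guard (0.036, 6.0, 93)
top wheel (-0.039, 2.2, 136) lever (-0.022, 1.5, 34) guard (0.095, 5.2, 16)
beaker [array([290.2, 229.4])]
petri_dish [array([333.5, 246.2])]
```

View pics/f.png

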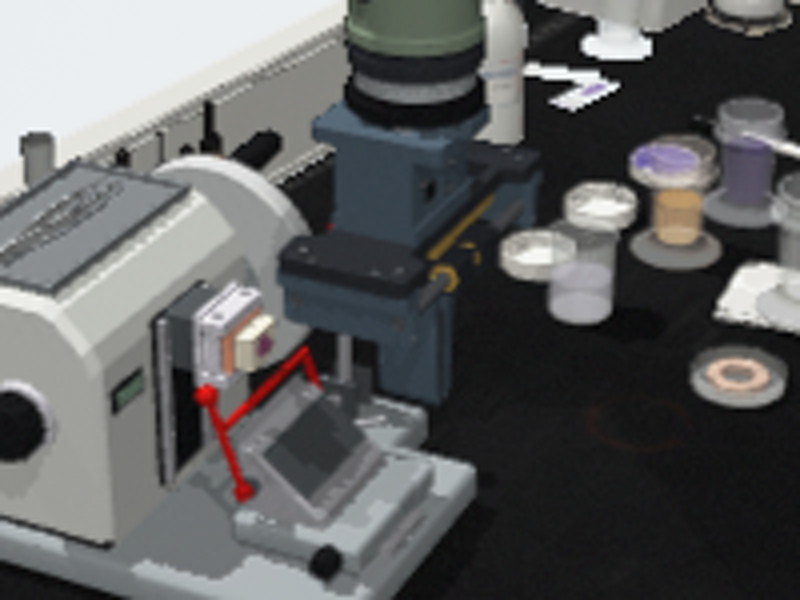

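```bash
python3 -c "
from workcell import env
print(env.job_done())"
```

```text
the job is handed in; nothing more can be done
None
```

I've handed the job in: the cameras show the crank grip at the top, the lock lever home in the notch and the guard closed over the blade; no verdict came back. One doubt: my first crank pass missed and skimmed over the grip, so the nominal grasp point may have briefly entered its no-hold zone.

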